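# Open the square seasoning jar in the bracing block

## Task

Stand the square seasoning jar, cap still tight, fully down in the square pocket of the white bracing block, so that the block keeps it from turning. Then unscrew its cap anticlockwise until the threads let go, lift it clear and finish while still holding the cap level, a couple of centimetres straight above the mouth of the jar, which stays in the block. Keep the jar upright and leave the other things on the table where they are.

Things in the scene. Friction and masses are not known exactly. Their poses are not given: they have to be found in the camera images.
- jar: Loose upright amber jar, 0.25-0.45 kg: square body 56 x 56 mm, 72 mm high, plain paper label; round neck of radius 20 mm up to the mouth at 100 mm; 104 mm high with its cap on. Origin: centre of its underside; z up, x and y square to its flat sides. 12 mm of neck lie between square body and cap edge. It can be carried by body or tight cap. Left or right of the middle, yaw within 35 degrees.
- cap: Steel screw cap of the square jar, a separate 45 g part, 54 mm diameter, 20 mm high, fluted. Origin: centre of its lower open edge, 84 mm above the jar's underside when tight; z up, x along the jar's x when tight. Turning takes up to about 0.7 N m. Anticlockwise from above loosens: its three lugs come clear after 45 to 50 degrees; a hard stop comes at about 95, so 70 is best.
- brace: White plastic block fixed to the table, 112 x 112 x 40 mm, with a 61 x 61 mm square pocket in its top, floor 8 mm above the table, mouth flared by about 6 mm all round above 28 mm. Origin: centre of its underside; x and y square to the pocket. The jar fits in any quarter turn and can twist in it some 5 degrees. Across the middle from the jar, yaw within 35 degrees.
- brace_pocket (a point): Centre of the pocket's floor, 8 mm above the table: the jar's origin comes here.
- jar_mouth (a point): Centre of the jar's mouth, 100 mm above its underside, inside the cap while it is on. A sprung insert here pushes the cap up with about 14 N while tight; the cap may rise some 2 mm as it is unscrewed but need not be followed, and once clear of the threads it lifts straight off.
- foil_tray: Bystander: lidded foil tray, 120 x 165 x 50 mm, beyond the work. Origin: centre of its underside.
- deli_tub: Bystander: round white deli tub, 114 mm diameter, 90 mm high. Origin: centre of its underside.
- round_jar: Bystander: round glass jar, 72 mm diameter, 90 mm high, not to be opened. Origin: centre of its underside.
Not all that is in view belongs to the job. Of the things that look like the cap, the middle-sized one is meant.

How it is judged:
By the outcome, as a careful person would: the job done as asked, in the order asked, and still so for the second after the job is handed in, while the arm keeps its last pose, push and grip.
It also fails if it takes over 51 s, if anything falls off the work surface, if the arm or the gripper's body presses on something with over 40 N, if the wrist force passes 120 N, or if a joint passes its speed limit or range.

## Robot

A 6-joint arm with a two-finger parallel gripper is mounted at the origin on the work surface. World frame = base frame: x ahead of the robot, y to its left, z up, the work surface at z = 0. Lengths are in mm, angles in degrees, forces in N, time in s.
With the tool pointing down it reaches from about 350 to 950 mm from the base axis. Payload 17.4 kg.
Tool frame: the origin (TCP) lies midway between the tips of the shut fingers; the grasp point (between the pads) lies 19 mm behind it; z points along the fingers, y is the line along which they close (so a half turn about z gives the same grasp; the last joint's range is limited). The gripper opens to 93 mm and grips with 3 to 60 N. Pads are 15 mm wide; open, the fingers measure 128 mm over their backs; the gripper's body (75 mm by 188 mm) begins 65 mm behind the grasp point.
Start: joints at [-68.973, 6.646, 82.598, -0, 90.757, -2.166], TCP at [265.83, -620.457, 218.646] pointing down, gripper open.
Joint ranges: [-162.19, 162.19], [-47.58, 125.68], [4.15, 143.07], [-65.23, 245.23], [0.69, 171.88], [-170.13, 170.13]. Speed limits (degrees/s): [108.29, 108.29, 127.2, 180, 180, 180].

## Interface

Orientations are given as a 3x3 rotation matrix whose columns are the frame's x, y, z axes.
In Python, from cell import monitor, cams, ctrl gives the robot as it stands. The module is installed in compiled form; this text tells all that it offers.
- The arm moves only by the shell command python3 -m inch 'ROWS' [OPENING]. ROWS is text: rows parted by semicolons, each of 4 numbers parted by spaces: the shift along the tool's x, y, z each as a share of 0.05 m, from -1 to 1, then the turn about the tool's z as a share of pi rad, from -1 to 1. In form: tx ty tz turn; .... A call has 1 to 12 rows; each row shifts and turns the commanded pose from where the row before left it, along the tool's axes as they then stand; what a row does not reach is not made up. A row lasts 1/12 s, in which the tool goes at most 41.7 mm and 7.16 degrees, less where a joint would pass 70% of its speed; a pose out of reach is approached as far as the arm can. A call with a number of a shift or a turn outside -1 to 1 is refused whole. A call with a gripper value outside its range is refused whole. OPENING is the opening, from 0 (shut) to 1 (fully open), set as the call begins (- or left out, the last holds). The fingers move at their own pace and stop on an object; the grip force is fixed at half the most. Time passes only in rows, so rows that do not move let the fingers close. It gives the time, the measured TCP pose, the force, the opening and the grip force at its end, in the units of the state.
- monitor.observe(): the state, without advancing time (a new reading comes with each control period).
- cams.capture(name): name is "scene" or "side" or "wrist"; returns a dict with "image" (480x640x3 uint8, red, green, blue), "z_map" (480x640 float32, mm along the optical axis (not along the pixel's ray), 0 where there is no reading), "fx", "fy", "cx", "cy" (pixels), "world_to_cam" (4x4, takes a point from world to camera coordinates). Camera axes: x right, y up, looking along -z (the intrinsics and any distortion apply to the point x, -y, -z); pixel columns grow to the right and rows downward; lengths in mm; the calibration is good to about 2 mm. A picture is of the moment at which its call begins.
- ctrl.job_done(): hands the job in; it is judged then, once.
The state is a dict: "clock": time; "q": joint angles; "dq": joint speeds; "joint_torque": joint torques, N m; "position": TCP position; "tcp_rot": TCP orientation; "wrist_force": force on the tool from outside, world axes, zero at the start; "moment": the same for the moment, N m; "width": finger opening in mm; "grasp_force": force on a finger pad.
Only numpy, scipy, OpenCV 4.12 (cv2) and the standard library are available. Lean on these libraries where they do the work, as an engineer would, in place of code of your own. Each camera call takes 0.05 s, during which the arm holds its last target. There are 200 camera calls.

## Working session

There is one attempt and no reset: what is moved stays moved. The work goes in short steps, Python scripts to look and compute and a shell command to move; the robot and the scene stay as the last step left them, time stands still between calls to the robot, and variables do not carry over. Pictures are saved under pics/ and viewed, at most 10 in all, crops included, and the job is handed in when it is done.

```bash
mkdir -p pics; cat > h.py <<'E'
import numpy as np, cv2
from cell import monitor, cams, ctrl
def cap(n):
    c=cams.capture(n); z=c["z_map"]; v,u=np.mgrid[0:480,0:640]
    p=np.stack([(u-c["cx"])/c["fx"]*z,-(v-c["cy"])/c["fy"]*z,-z,np.ones_like(z)],-1)
    c["P"]=(p@np.linalg.inv(c["world_to_cam"]).T)[...,:3]; c["P"][z==0]=np.nan
    return c
def save(c,f,crop=None,s=1):
    im=c["image"][...,::-1]
    if crop: im=im[crop[1]:crop[3],crop[0]:crop[2]]
    cv2.imwrite("pics/"+f,cv2.resize(im,None,fx=s,fy=s))
E
python3 - <<'E'
from h import *
np.set_printoptions(precision=2,suppress=True)
s=monitor.observe(); print(s)
for n in("scene","side"):
    c=cap(n); save(c,n+"0.png"); np.savez("pics/"+n+"0.npz",P=c["P"],im=c["image"]); print(n,c["fx"],c["cx"],c["cy"],np.linalg.inv(c["world_to_cam"])[:3])
E
```

```text
{'clock': 0.0, 'q': array([-68.97,   6.68,  82.63,  -0.  ,  90.76,  -2.17]), 'dq': array([ 0.02, -0.04, -0.01, -0.01, -0.02, -0.02]), 'joint_torque': array([  0.  , -72.13, -62.26,   0.08,   0.02,  -0.  ]), 'position': array([ 265.74, -620.28,  217.9 ]), 'tcp_rot': array([[ 0.92,  0.39, -0.  ],
       [ 0.39, -0.92,  0.  ],
       [-0.  , -0.  , -1.  ]]), 'wrist_force': array([0.16, 0.27, 0.04]), 'moment': array([-0.03,  0.03,  0.  ]), 'grasp_force': 0.0, 'width': 92.76337693173879}
scene 605.2297487664423 315.6013353722572 240.5219795998973 [[   0.62   -0.6     0.51 1258.17]
 [   0.78    0.46   -0.42 -501.79]
 [   0.02    0.66    0.75 1035.48]]
side 475.4412980929305 321.68359209096616 241.1927568391806 [[ -0.84   0.43  -0.32 311.75]
 [ -0.54  -0.67   0.51 512.24]
 [  0.01   0.6    0.8  839.55]]
```

View pics/scene0.png

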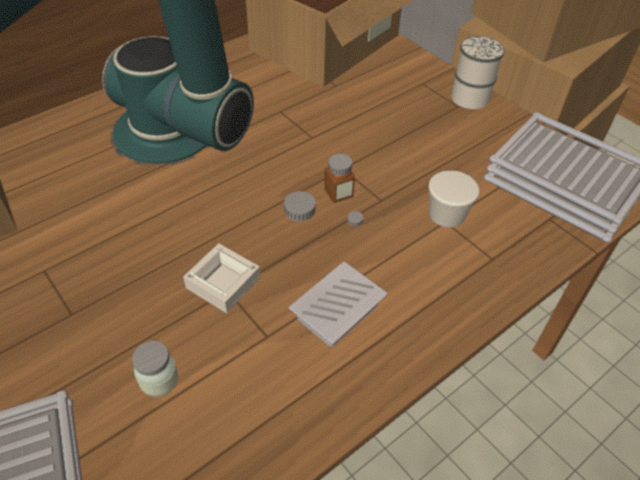

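View pics/side0.png

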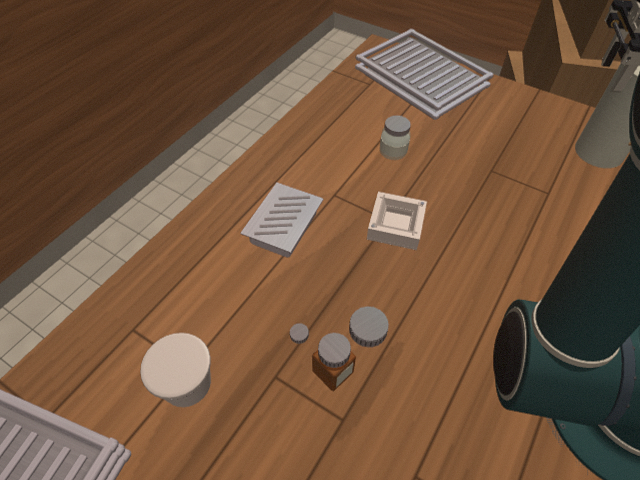

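The scene picture shows the amber jar at (340,180) with its cap at (340,163), the brace at (222,276), tub (452,198), round jar (155,368) and foil tray (338,302). The side picture shows the jar at (334,362) and the brace at (398,220).

Could be taken for the cap: the large loose disc (299,206), the small disc (355,218), the round jar's lid (151,355), and the cap on the amber jar (340,163). I choose the one on the jar because it is middle-sized; next I check its size and a close crop.

```bash
python3 - <<'E'
from h import *
np.set_printoptions(precision=1,suppress=True)
boxes={"scene":{"cap":(320,148,362,205),"brace":(180,240,265,312),"big":(280,190,318,222),"small":(345,209,366,228)},"side":{"cap":(305,328,362,392),"brace":(362,188,432,250),"big":(347,303,392,350),"small":(287,320,312,345)}}
zr={"cap":(100,109),"brace":(37,43),"big":(14,40),"small":(8,40)}
for n in boxes:
    d=np.load(f"pics/{n}0.npz")
    for k,b in boxes[n].items():
        P=d["P"][b[1]:b[3],b[0]:b[2]].reshape(-1,3); P=P[np.isfinite(P[:,0])]
        Q=P[(P[:,2]>zr[k][0])&(P[:,2]<zr[k][1])].astype(np.float32)
        (x,y),r=cv2.minEnclosingCircle(Q[:,:2].copy()); R=cv2.minAreaRect(Q[:,:2].copy())
        print(n,k,len(Q),"circ",np.array([x,y,r]),"rect",np.array([*R[0],*R[1],R[2]]),"z",np.median(Q[:,2]))
        if k=="cap":
            B=P[(P[:,2]>10)&(P[:,2]<68)].astype(np.float32); R=cv2.minAreaRect(B[:,:2].copy()); print("  body",len(B),np.array([*R[0],*R[1],R[2]]))
c=cv2.imread("pics/scene0.png")[140:235,275:385]; e=cv2.imread("pics/side0.png")[300:395,280:390]
cv2.imwrite("pics/crop.png",cv2.resize(np.hstack([c,e]),None,fx=3.6,fy=3.6,interpolation=2))
E
```

```text
scene cap 312 circ [472.6 213.   29.3] rect [473.6 213.5  51.3  56.7  51.4] z 104.39098
  body 535 [482.8 197.2  76.4  45.   30. ]
scene brace 1190 circ [ 531.9 -156.3   79. ] rect [ 533.  -156.1  115.2  114.7   16.7] z 40.11924
scene big 665 circ [461.  103.7  40. ] rect [461.  104.2  75.3  75.4  87.6] z 27.209526
scene small 164 circ [567.2 184.   23.1] rect [566.2 185.8  37.   41.7  85.2] z 13.49407
side cap 790 circ [469.8 213.9  27.7] rect [470.  214.7  52.7  53.4  69.7] z 103.70662
  body 718 [480.9 195.6 106.  118.9  31.9]
side brace 1103 circ [ 530.5 -155.    78.1] rect [ 529.7 -155.2  112.4  117.1   16.8] z 39.85407
side big 1162 circ [456.3 106.   37.6] rect [456.1 106.1  73.2  72.9  68.7] z 26.645164
side small 272 circ [563.1 185.9  19.1] rect [563.2 186.7  36.3  35.5  30.3] z 12.792414
```

View pics/crop.png

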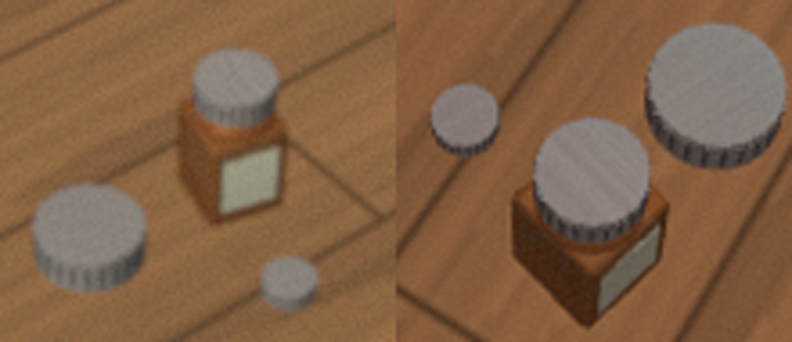

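The crop confirms it: in both views the middle-sized cap sits on the amber jar, with a larger loose disc at one side and a smaller one at the other. Now the jar and brace yaws, and the moves.

```bash
python3 - <<'E'
from h import *
np.set_printoptions(precision=1,suppress=True)
from scipy.optimize import minimize
def yawfit(P,c0,h):   # points on vertical faces: signed distance to square of half h
    def f(p):
        a=np.radians(p[2]); d=P[:,:2]-p[:2]; u=np.abs(d[:,0]*np.cos(a)+d[:,1]*np.sin(a)); v=np.abs(-d[:,0]*np.sin(a)+d[:,1]*np.cos(a))
        return np.minimum(np.abs(np.maximum(u,v)-h),6).mean()
    return min((minimize(f,[*c0,y],method="Nelder-Mead",options=dict(initial_simplex=np.array([[*c0,y],[c0[0]+4,c0[1],y],[c0[0],c0[1]+4,y],[*c0,y+8]]))) for y in range(-45,46,10)),key=lambda r:r.fun)
A={};
for n,b,bb in(("scene",(315,145,365,210),(175,240,270,312)),("side",(300,328,365,395),(360,188,432,255))):
    d=np.load(f"pics/{n}0.npz")
    for k,bx,lo,hi,c0,h,R in(("jar",b,12,66,(471,213.5),28,45),("brace",bb,8,34,(531,-155.7),56,85)):
        P=d["P"][bx[1]:bx[3],bx[0]:bx[2]].reshape(-1,3); P=P[np.isfinite(P[:,0])]
        P=P[(P[:,2]>lo)&(P[:,2]<hi)&(np.hypot(*(P[:,:2]-c0).T)<R)]
        if k=="brace": P=P[np.hypot(*(P[:,:2]-c0).T)>54]
        A.setdefault(k,[]).append(P); r=yawfit(P,c0,h); print(n,k,len(P),r.x,r.fun)
for k,c0,h in(("jar",(471,213.5),28),("brace",(531,-155.7),56)):
    r=yawfit(np.vstack(A[k]),c0,h); print(k,r.x,r.fun)
s=monitor.observe(); print(s["position"],s["tcp_rot"], "tool x dir yaw",np.degrees(np.arctan2(s["tcp_rot"][1,0],s["tcp_rot"][0,0])))
E
```

```text
scene jar 494 [472.5 214.5 -14.2] 1.2711897657177682
scene brace 572 [ 532.4 -155.9   17. ] 0.7884518554286989
side jar 483 [470.1 213.9 -14. ] 0.3170186546190627
side brace 387 [ 530.  -156.3   17.1] 0.8771191395876132
jar [470.8 213.9 -13.8] 1.1129623544202667
brace [ 532.3 -155.7   17. ] 0.8368635043795648
[ 265.8 -620.3  218. ] [[ 0.9  0.4 -0. ]
 [ 0.4 -0.9  0. ]
 [ 0.  -0.  -1. ]] tool x dir yaw 23.190741750026802
```

```bash
python3 -m inch '.47 -.623 0 0;.47 -.623 0 0;.47 -.623 0 0;.47 -.623 0 0;.47 -.623 0 0;.47 -.623 0 0;.47 -.623 0 0;.47 -.623 0 0;.47 -.623 0 0;.47 -.623 0 0;.47 -.623 0 0' 1
python3 -m inch '.47 -.623 0 0;.47 -.623 0 0;.47 -.623 0 0;.47 -.623 0 0;.47 -.623 0 0;.47 -.623 0 0;.47 -.623 0 0;.47 -.623 0 0;.47 -.623 0 0;.47 -.623 0 0;.47 -.623 0 0'
python3 -m inch '0 0 0 .0344;0 0 0 .0344;0 0 0 .0344;0 0 0 .0344;0 0 0 .0344;0 0 0 .0344;0 0 0 0'
cat > go.py <<'E'
import sys; from h import *
x,y,z,yaw=map(float,sys.argv[1:5]); s=monitor.observe(); R=s["tcp_rot"]; t=np.degrees(np.arctan2(R[1,0],R[0,0]))
d=(np.array([x,y,z])-s["position"])@R/50
print("t",round(s["clock"],2),"pos",s["position"].round(1),"yaw",round(t,1),"q",s["q"].round(0),"F",s["wrist_force"].round(1),"M",s["moment"].round(2),"w",round(s["width"],1),"g",round(s["grasp_force"],1))
print("shares x y z",d.round(3),"len mm",round(50*np.linalg.norm(d),1),"turn share",round((t-yaw)/180,4),"deg",round(t-yaw,1),"tilt z",R[:,2].round(3))
E
python3 go.py 471 214 39 -14
python3 -c "
from h import *
c=cap('wrist'); save(c,'w1.png')
P=c['P'].reshape(-1,3);P=P[np.isfinite(P[:,0])];P=P[np.hypot(P[:,0]-471,P[:,1]-214)<48]
Q=P[(P[:,2]>99)&(P[:,2]<109)].astype(np.float32);print(len(Q),len(P)); print(cv2.minEnclosingCircle(Q[:,:2].copy()) if len(Q) else 0, np.median(Q[:,2]))
Q=P[(P[:,2]>60)&(P[:,2]<78)].astype(np.float32);print(cv2.minAreaRect(Q[:,:2].copy()))
"
```

```text
clock: 1.02
position: [368.3, -201.9, 218.5]
tcp_rot: [[0.919, 0.393, 0.0], [0.393, -0.919, -0.0], [0.0, 0.0, -1.0]]
wrist_force: [1.2, -0.2, 0.5]
width: 93.1
grasp_force: 0.0
clock: 1.93
position: [471.0, 215.3, 218.5]
tcp_rot: [[0.919, 0.394, 0.0], [0.394, -0.919, -0.0], [-0.0, 0.0, -1.0]]
wrist_force: [0.2, -0.3, 0.8]
width: 92.9
grasp_force: 0.0
clock: 2.52
position: [471.0, 213.0, 218.4]
tcp_rot: [[0.969, -0.246, -0.0], [-0.246, -0.969, -0.0], [-0.0, 0.0, -1.0]]
wrist_force: [-0.0, 0.3, 0.0]
width: 92.7
grasp_force: 0.0
t 2.52 pos [471.  213.  218.4] yaw -14.3 q [ 22. -13. 102.  -0.  92. 126.] F [-0.   0.3  0. ] M [ 0.05 -0.02  0.06] w 92.7 g 0.0
shares x y z [-0.004 -0.02   3.587] len mm 179.4 turn share -0.0015 deg -0.3 tilt z [-0. -0. -1.]
3432 44438
((472.1070251464844, 214.5794677734375), 27.375707626342773) 103.55684
((472.9909362792969, 214.41943359375), (56.13971710205078, 54.4093132019043), 76.13511657714844)
```

View pics/w1.png

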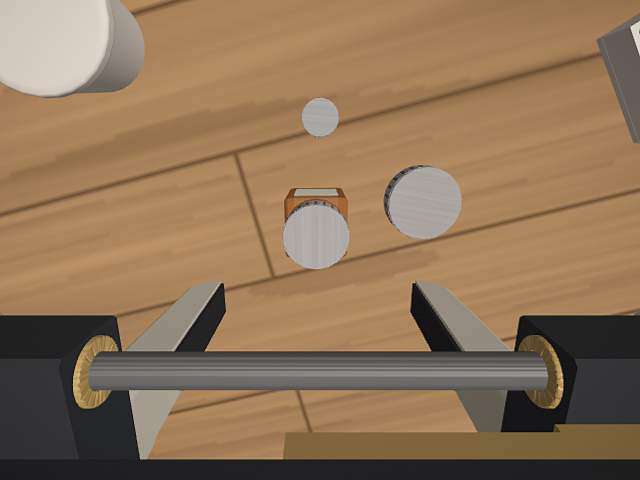

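The wrist view shows the jar centred between the fingers at (316,235), square to the tool, with the discs at (423,202) and (320,117) clear of them. Descend and grasp the body.

```bash
python3 -m inch '.015 -.025 .6 0;0 0 .6 0;0 0 .6 0;0 0 .6 0;0 0 .6 0;0 0 .4 0;0 0 .16 0;0 0 0 0' 1
python3 go.py 472 214.3 39 -14
python3 -m inch '0 0 0 0;0 0 0 0;0 0 0 0;0 0 0 0;0 0 0 0;0 0 0 0;0 0 0 0;0 0 0 0' 0
python3 go.py 472 214.3 39 -14
```

```text
clock: 3.23
position: [471.3, 213.7, 38.9]
tcp_rot: [[0.971, -0.239, -0.003], [-0.239, -0.971, -0.001], [-0.002, 0.002, -1.0]]
wrist_force: [0.5, -1.2, -0.4]
width: 92.9
grasp_force: 0.0
t 3.23 pos [471.3 213.7  38.9] yaw -13.8 q [ 22.  -7. 113.   0.  74. 125.] F [ 0.5 -1.2 -0.4] M [0.05 0.06 0.06] w 92.9 g 0.0
shares x y z [ 0.011 -0.015 -0.002] len mm 0.9 turn share 0.0011 deg 0.2 tilt z [-0.003 -0.001 -1.   ]
clock: 3.9
position: [472.4, 214.2, 41.1]
tcp_rot: [[0.97, -0.241, 0.0], [-0.241, -0.97, 0.0], [0.0, -0.0, -1.0]]
wrist_force: [-1.8, 0.1, 5.4]
width: 55.9
grasp_force: 30.0
t 3.9 pos [472.4 214.2  41.1] yaw -14.0 q [ 22.  -7. 113.  -0.  74. 126.] F [-1.8  0.1  5.4] M [-0.06  0.24  0.01] w 55.9 g 30.0
shares x y z [-0.008 -0.001  0.041] len mm 2.1 turn share 0.0003 deg 0.0 tilt z [ 0.  0. -1.]
```

```bash
python3 -m inch '0 0 -.2 0;0 0 -.4 0;0 0 -.5 0;0 0 -.5 0;0 0 -.3 0;0 0 -.1 -.02;0 0 0 -.035;0 0 0 -.035;0 0 0 -.035;0 0 0 -.03;0 0 0 -.017;0 0 0 0'
python3 go.py 531.2 -156 140 17
```

```text
clock: 4.9
position: [471.9, 214.0, 140.7]
tcp_rot: [[0.955, 0.295, -0.001], [0.295, -0.955, -0.0], [-0.001, 0.0, -1.0]]
wrist_force: [0.1, -0.5, -5.5]
width: 55.5
grasp_force: 30.0
t 4.9 pos [471.9 214.  140.7] yaw 17.2 q [ 22. -11. 107.   0.  84.  94.] F [ 0.1 -0.5 -5.5] M [-0.04 -0.01 -0.02] w 55.5 g 30.0
shares x y z [-1.05   7.42   0.015] len mm 374.7 turn share 0.0009 deg 0.2 tilt z [-0.001 -0.    -1.   ]
```

```bash
python3 -m inch '-.035 .25 0 0;-.07 .5 0 0;-.1 .7 0 0;-.1 .7 0 0;-.1 .7 0 0;-.1 .7 0 0;-.1 .7 0 0;-.1 .7 0 0;-.1 .7 0 0;-.1 .7 0 0;-.07 .5 0 0;-.05 .35 0 0'
python3 -m inch '-.025 .22 0 0;0 0 0 0;0 0 0 0;0 0 0 0'
python3 go.py 531.2 -156 140 17
python3 - <<'E'
from h import *
c=cap("side");save(c,"s2.png",(300,100,500,270),3)
for n in("scene","side"):
    c=cap(n);P=c["P"].reshape(-1,3);P=P[np.isfinite(P[:,0])]
    Q=P[(abs(P[:,2]-203)<4)&(np.hypot(P[:,0]-531,P[:,1]+156)<60)]
    B=P[(abs(P[:,2]-40)<3)&(np.hypot(P[:,0]-531,P[:,1]+156)<85)].astype(np.float32)
    J=P[(P[:,2]>103)&(P[:,2]<118)&(np.hypot(P[:,0]-531,P[:,1]+156)<60)].astype(np.float32)
    print(n,len(Q),cv2.minAreaRect(B[:,:2].copy()),len(J),cv2.minAreaRect(J[:,:2].copy()) if len(J)>4 else 0, J[:,2].min())
E
```

```text
clock: 5.9
position: [528.0, -148.2, 140.6]
tcp_rot: [[0.958, 0.288, -0.001], [0.288, -0.958, -0.0], [-0.001, 0.0, -1.0]]
wrist_force: [0.3, 1.1, -4.5]
width: 55.6
grasp_force: 30.0
clock: 6.23
position: [530.2, -155.4, 140.6]
tcp_rot: [[0.956, 0.292, -0.0], [0.292, -0.956, 0.0], [-0.0, -0.0, -1.0]]
wrist_force: [0.9, -0.0, -4.3]
width: 55.7
grasp_force: 30.0
t 6.23 pos [ 530.2 -155.4  140.6] yaw 17.0 q [-19.  -7. 103.   0.  84.  54.] F [ 0.9 -0.  -4.3] M [ 0.01 -0.02 -0.02] w 55.7 g 30.0
shares x y z [0.015 0.018 0.012] len mm 1.3 turn share -0.0001 deg -0.0 tilt z [-0.  0. -1.]
scene 216 ((533.3426513671875, -156.22560119628906), (115.18207550048828, 114.42335510253906), 17.932998657226562) 178 ((547.5878295898438, -164.68934631347656), (75.7601547241211, 41.79955291748047), 62.85416793823242) 103.084694
side 0 ((529.7364501953125, -155.17364501953125), (112.11711883544922, 114.48405456542969), 17.061124801635742) 132 ((520.3084106445312, -129.7982635498047), (55.626651763916016, 7.807906150817871), 15.34308910369873) 103.19939
```

View pics/s2.png

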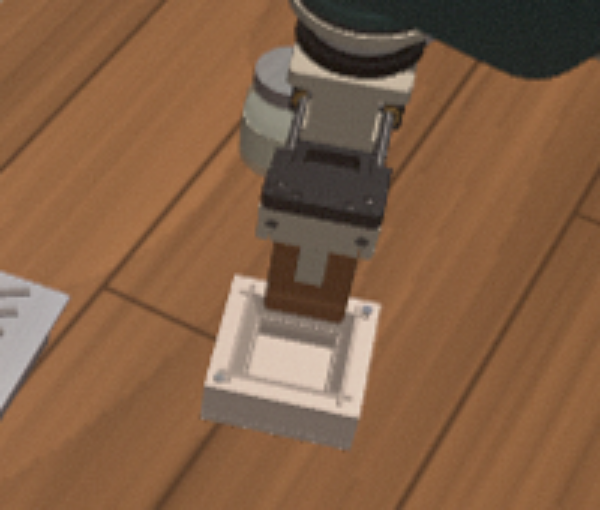

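The side picture shows the jar held upright and square above the pocket, which spans (245–345, 315–400) in the crop. Lower it.

```bash
python3 -m inch '.015 .015 .2 0;0 0 .4 0;0 0 .4 0;0 0 .2 0;0 0 .15 0;0 0 .1 0;0 0 0 0'
python3 go.py 531.2 -156 49 17
python3 -m inch '0 0 .08 0;0 0 .08 0;0 0 .08 0;0 0 0 0'
python3 go.py 531.2 -156 49 17
```

```text
clock: 6.97
position: [531.2, -156.4, 67.5]
tcp_rot: [[0.956, 0.293, -0.001], [0.293, -0.956, 0.0], [-0.001, -0.001, -1.0]]
wrist_force: [-0.1, -0.3, -4.0]
width: 55.7
grasp_force: 30.0
t 6.97 pos [ 531.2 -156.4   67.5] yaw 17.0 q [-19.  -4. 107.   0.  76.  54.] F [-0.1 -0.3 -4. ] M [ 0.04  0.01 -0.02] w 55.7 g 30.0
shares x y z [ 0.002 -0.007  0.37 ] len mm 18.5 turn share 0.0001 deg 0.0 tilt z [-0.001  0.    -1.   ]
clock: 7.3
position: [531.8, -156.4, 56.0]
tcp_rot: [[0.956, 0.292, 0.001], [0.292, -0.956, 0.0], [0.001, 0.0, -1.0]]
wrist_force: [3.9, 2.1, -6.7]
width: 55.8
grasp_force: 30.0
t 7.3 pos [ 531.8 -156.4   56. ] yaw 17.0 q [-19.  -3. 108.   0.  75.  54.] F [ 3.9  2.1 -6.7] M [ 0.67 -0.88  0.03] w 55.8 g 30.0
shares x y z [-0.009 -0.011  0.139] len mm 7.0 turn share 0.0 deg 0.0 tilt z [ 0.001  0.    -1.   ]
```

```bash
python3 -m inch '.025 0 0 0;0 0 .06 0;0 0 .06 0;0 0 0 0;0 0 0 0'
python3 go.py 531.2 -156 49 17
```

```text
clock: 7.72
position: [532.3, -156.2, 49.7]
tcp_rot: [[0.956, 0.292, -0.001], [0.292, -0.956, 0.0], [-0.001, -0.0, -1.0]]
wrist_force: [-1.2, 1.2, -5.2]
width: 55.9
grasp_force: 30.0
t 7.72 pos [ 532.3 -156.2   49.7] yaw 17.0 q [-19.  -3. 108.  -0.  74.  54.] F [-1.2  1.2 -5.2] M [ 0.34  0.17 -0.07] w 55.9 g 30.0
shares x y z [-0.02  -0.011  0.015] len mm 1.3 turn share -0.0 deg -0.0 tilt z [-0.001  0.    -1.   ]
```

```bash
python3 -m inch '0 0 .02 0;0 0 .02 0;0 0 0 0;0 0 0 0'
python3 go.py 531.2 -156 49 17
```

```text
clock: 8.05
position: [532.6, -156.2, 49.1]
tcp_rot: [[0.956, 0.292, 0.0], [0.292, -0.956, -0.0], [0.0, 0.0, -1.0]]
wrist_force: [-6.6, 3.7, 7.4]
width: 55.9
grasp_force: 30.0
t 8.05 pos [ 532.6 -156.2   49.1] yaw 17.0 q [-19.  -3. 108.  -0.  74.  54.] F [-6.6  3.7  7.4] M [0.8  1.26 0.04] w 55.9 g 30.0
shares x y z [-0.026 -0.012  0.002] len mm 1.4 turn share 0.0 deg 0.0 tilt z [ 0. -0. -1.]
```

On the floor: TCP 49.1, so the underside is at 8.0. Release, rise to the cap, check.

```bash
python3 -m inch '0 0 0 0;0 0 0 0;0 0 0 0;0 0 0 0;0 0 0 0;0 0 0 0' 1
python3 -m inch '0 0 -.15 0;0 0 -.3 0;0 0 -.2 0;0 0 -.1 0;0 0 0 0;0 0 0 0'
python3 go.py 532.6 -156.2 83.5 17
python3 - <<'E'
from h import *
for n in("scene","side"):
    c=cap(n);P=c["P"].reshape(-1,3);P=P[np.isfinite(P[:,0])]; save(c,"r3"+n+".png",(180,200,280,310) if n=="scene" else (340,130,460,260),4)
    J=P[(abs(P[:,2]-112)<2.5)&(np.hypot(P[:,0]-532,P[:,1]+156)<35)]
    print(n,len(J), np.median(J[:,2]) if len(J) else 0, J.min(0),J.max(0))
E
```

```text
clock: 8.55
position: [532.6, -156.2, 48.2]
tcp_rot: [[0.956, 0.292, 0.0], [0.292, -0.956, -0.0], [0.0, 0.0, -1.0]]
wrist_force: [0.4, 0.6, -0.6]
width: 90.3
grasp_force: 0.0
clock: 9.05
position: [532.7, -156.2, 85.8]
tcp_rot: [[0.956, 0.292, 0.0], [0.292, -0.956, -0.0], [0.0, 0.0, -1.0]]
wrist_force: [0.1, 0.1, 0.5]
width: 92.8
grasp_force: 0.0
t 9.05 pos [ 532.7 -156.2   85.8] yaw 17.0 q [-19.  -4. 106.  -0.  78.  54.] F [0.1 0.1 0.5] M [0.01 0.08 0.08] w 92.8 g 0.0
shares x y z [-0.001 -0.     0.045] len mm 2.3 turn share 0.0 deg 0.0 tilt z [ 0. -0. -1.]
scene 285 112.00980857579395 [ 505.32761098 -183.15089529  109.5107412 ] [ 563.18834484 -130.6916211   114.49274089]Traceback (most recent call last):
  File "<stdin>", line 5, in <module>
    return umr_minimum(a, axis, None, out, keepdims, initial, where)
ValueError: zero-size array to reduction operation minimum which has no identity
```

View pics/r3side.png

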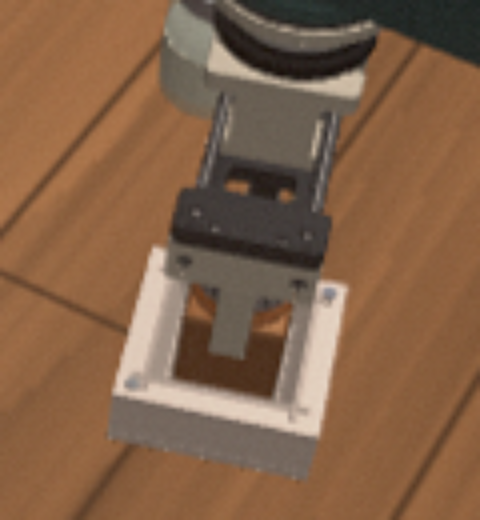

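The picture shows the jar down in the pocket, upright, with its cap between the fingers; the cap top measures 112.0 mm, which is seated. Grip the cap and turn it.

```bash
python3 -m inch '0 0 .03 0;0 0 0 0;0 0 0 0;0 0 0 0;0 0 0 0;0 0 0 0;0 0 0 0;0 0 0 0' 0
python3 -m inch '0 0 0 -.01;0 0 0 -.02;0 0 0 -.02;0 0 0 -.02;0 0 0 -.02;0 0 0 0'
python3 go.py 532.6 -156.2 84 87
```

```text
clock: 9.82
position: [532.6, -156.1, 84.2]
tcp_rot: [[0.956, 0.292, 0.0], [0.292, -0.956, 0.0], [0.0, -0.0, -1.0]]
wrist_force: [-0.9, -0.2, -0.6]
width: 53.7
grasp_force: 30.0
clock: 10.32
position: [532.9, -156.2, 84.6]
tcp_rot: [[0.835, 0.55, 0.001], [0.55, -0.835, -0.0], [0.001, 0.001, -1.0]]
wrist_force: [0.7, 0.8, 4.0]
width: 53.3
grasp_force: 30.0
t 10.32 pos [ 532.9 -156.2   84.6] yaw 33.4 q [-19.  -4. 106.   0.  78.  38.] F [0.7 0.8 4. ] M [0.09 0.02 0.06] w 53.3 g 30.0
shares x y z [-0.004 -0.003  0.013] len mm 0.7 turn share -0.2979 deg -53.6 tilt z [ 0.001 -0.    -1.   ]
```

```bash
python3 -m inch '0 0 0 -.03;0 0 0 -.03;0 0 0 -.03;0 0 0 -.03'
python3 go.py 532.6 -156.2 84 87
python3 -m inch '0 0 0 -.03;0 0 0 -.03;0 0 0 -.03;0 0 0 -.03;0 0 0 -.03;0 0 0 -.028;0 0 0 0;0 0 0 0'
python3 go.py 532.6 -156.2 84 87
```

```text
clock: 10.65
position: [532.9, -156.1, 85.0]
tcp_rot: [[0.575, 0.818, 0.001], [0.818, -0.575, 0.0], [0.001, 0.001, -1.0]]
wrist_force: [-2.2, 2.5, 7.8]
width: 53.6
grasp_force: 30.0
t 10.65 pos [ 532.9 -156.1   85. ] yaw 54.9 q [-19.  -4. 106.   0.  78.  16.] F [-2.2  2.5  7.8] M [ 0.41  0.37 -0.09] w 53.6 g 30.0
shares x y z [-0.006 -0.004  0.02 ] len mm 1.0 turn share -0.1782 deg -32.1 tilt z [ 0.001  0.    -1.   ]
clock: 11.32
position: [532.8, -156.1, 84.9]
tcp_rot: [[0.057, 0.998, 0.001], [0.998, -0.057, 0.0], [0.0, 0.001, -1.0]]
wrist_force: [-1.9, 4.1, 8.1]
width: 53.7
grasp_force: 30.0
t 11.32 pos [ 532.8 -156.1   84.9] yaw 86.7 q [-19.  -4. 106.   0.  78. -16.] F [-1.9  4.1  8.1] M [0.36 0.35 0.05] w 53.7 g 30.0
shares x y z [-0.003 -0.004  0.019] len mm 1.0 turn share -0.0014 deg -0.3 tilt z [ 0.001  0.    -1.   ]
```

```bash
python3 -m inch '0 0 -.03 0;0 0 -.03 0;0 0 -.03 0;0 0 -.03 0;0 0 0 0;0 0 0 0'
python3 go.py 532.6 -156.2 106 87
```

```text
clock: 11.82
position: [532.5, -156.2, 90.0]
tcp_rot: [[0.056, 0.998, -0.0], [0.998, -0.056, 0.0], [0.0, -0.0, -1.0]]
wrist_force: [-1.3, 0.5, 0.5]
width: 54.1
grasp_force: 30.0
t 11.82 pos [ 532.5 -156.2   90. ] yaw 86.8 q [-19.  -5. 106.  -0.  79. -16.] F [-1.3  0.5  0.5] M [ 0.07  0.18 -0.02] w 54.1 g 30.0
shares x y z [-0.     0.003 -0.319] len mm 16.0 turn share -0.001 deg -0.2 tilt z [-0.  0. -1.]
```

```bash
python3 -m inch '0 0 -.1 0;0 0 -.2 0;0 0 -.2 0;0 0 -.1 0;0 0 -.02 0;0 0 0 0;0 0 0 0;0 0 0 0'
python3 go.py 532.6 -156.2 121 87
python3 - <<'E'
from h import *
ims=[]
for n,b in(("scene",(170,190,290,315)),("side",(340,130,460,255))):
    c=cap(n);P=c["P"].reshape(-1,3);P=P[np.isfinite(P[:,0])]; ims.append(c["image"][b[1]:b[3],b[0]:b[2],::-1])
    h=P[np.hypot(P[:,0]-532,P[:,1]+156)<32]
    for lo,hi in((74,86),(98,111),(143,153)):
        J=h[(h[:,2]>lo)&(h[:,2]<hi)]
        if len(J): print(n,lo,len(J),np.median(J,0).round(1),J.min(0).round(1),J.max(0).round(1))
cv2.imwrite("pics/f.png",cv2.resize(np.hstack(ims),None,fx=3.3,fy=3.3,interpolation=2))
E
```

```text
clock: 12.48
position: [532.4, -156.1, 120.7]
tcp_rot: [[0.055, 0.998, -0.001], [0.998, -0.055, 0.0], [0.0, -0.001, -1.0]]
wrist_force: [0.1, 0.1, -0.9]
width: 54.0
grasp_force: 30.0
t 12.48 pos [ 532.4 -156.1  120.7] yaw 86.8 q [-19.  -6. 104.  -0.  82. -16.] F [ 0.1  0.1 -0.9] M [ 0.03 -0.06 -0.03] w 54.0 g 30.0
shares x y z [-0.002  0.004 -0.006] len mm 0.4 turn share -0.0009 deg -0.2 tilt z [-0.001  0.    -1.   ]
scene 74 210 [ 550.  -167.5   80.7] [ 509.3 -187.    74. ] [ 562.3 -125.4   86. ]
scene 98 84 [ 544.9 -170.7  103.5] [ 523.3 -180.7   98. ] [ 558.  -145.3  110.5]
scene 143 119 [ 538.5 -176.3  148.5] [ 513.  -184.5  143.3] [ 556.2 -165.9  152. ]
side 74 197 [ 525.  -136.6   81.1] [ 500.9 -182.3   74.6] [ 560.7 -124.7   85.9]
side 98 126 [ 524.4 -141.4  104. ] [ 506.2 -162.8   98.3] [ 553.4 -134.5  110.8]
side 143 437 [ 530.7 -152.8  148.4] [ 502.  -183.9  143. ] [ 562.6 -128.4  152.9]
```

View pics/f.png

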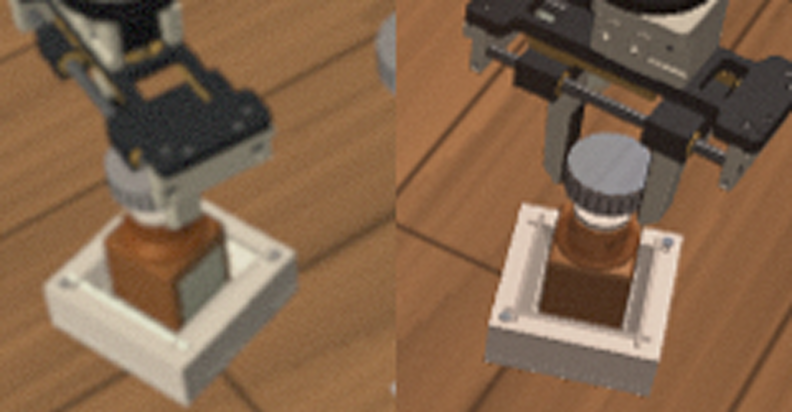

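The cap is held level with its edge at 128.4 mm, about 20 mm above the jar's mouth at 108. The jar's shoulder measures 80–81 mm, so it is fully down in the block. Hand in.

```bash
python3 -c "
from cell import ctrl; print(ctrl.job_done())"
```

```text
the job is handed in; nothing more can be done
None
```

The job is handed in after about 13 s on the robot's clock: the jar stands upright and fully down in the block, and its unscrewed cap is held level about 20 mm above the mouth; no verdict came back.

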